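# Charge the dry bath, then hold the contact probe on its check spot

## Task

Tip all five aluminium slugs from the blue tray into the steel bath and stand the emptied tray upright on the bench again, let go. Then take the orange contact probe from its stand and press its brass tip gently on the red spot on the bath's rim, the probe upright and the sprung tip pushed about half way in, and finish while still holding it there. Leave the bottles and the jar where they stand.

Things in the scene. Friction and masses are not known exactly. Their poses are not given: they have to be found in the camera images.
- bath_mouth (a point): centre of the round opening of the steel bath, level with its flat rim, 138 mm above the bench; z up. The bath is a pot 196 mm across, fixed on a flat white heater (230 mm square, 62 mm high). Its flat level rim plate is 212 mm across, 6 mm thick, with an opening 136 mm across; inner floor 70 mm below the rim
- spot (a point): centre of the red dot, 16 mm across, on the upper face of the bath's flat rim, 87 mm from the opening's centre (three small dark bolt heads on the same circle are not it). On the surface; z is up
- tray_grip (a point): middle of the black carrying bar of the blue scoop tray. The bar is level, 14 mm thick (along x), 76 mm long (along y, across the tray), 24 mm tall; its middle is 82 mm above the tray's underside. x points to the tray's open end, z is up when level. Two uprights 22 mm wide carry the bar's ends; the slugs pass freely under it. Empty tray 130 to 190 g
- tray_lip (a point): middle of the open (front) edge of the blue tray, on its inner floor: 75 mm along x and 78 mm below the bar's middle. The tray stands on the bench; it is 150 mm long (75 mm either side of the bar), 84 mm wide, floor 4 mm thick, walls 34 mm high on both long sides and at the back, none at the front (+x) end
- slug1_c (a point): centre of one of the five aluminium slugs in the tray: short round pieces, 24 mm across, 20 mm high, about 22 g, lying loose on the tray's floor; they start to slide when the tray is tilted some 25 to 36 degrees
- slug2_c (a point): centre of one of the five aluminium slugs in the tray: short round pieces, 24 mm across, 20 mm high, about 22 g, lying loose on the tray's floor; they start to slide when the tray is tilted some 25 to 36 degrees
- slug3_c (a point): centre of one of the five aluminium slugs in the tray: short round pieces, 24 mm across, 20 mm high, about 22 g, lying loose on the tray's floor; they start to slide when the tray is tilted some 25 to 36 degrees
- slug4_c (a point): centre of one of the five aluminium slugs in the tray: short round pieces, 24 mm across, 20 mm high, about 22 g, lying loose on the tray's floor; they start to slide when the tray is tilted some 25 to 36 degrees
- slug5_c (a point): centre of one of the five aluminium slugs in the tray: short round pieces, 24 mm across, 20 mm high, about 22 g, lying loose on the tray's floor; they start to slide when the tray is tilted some 25 to 36 degrees
- probe_grip (a point): middle of the contact probe's orange square handle (24 x 24 mm; top 37 mm above this point, underside 43 mm below); z up along the probe, x and y square to the handle's flats. Below: a black collar 36 mm across (5 mm), a steel stem 14 mm across, 50 mm long, and the brass tip. 132 g. It stands in its stand, collar on the stand's top, stem and tip 66 mm down in the hole
- probe_tip (a point): the end of the probe's rounded brass tip (9 mm across): on the probe's axis, 114 mm below probe_grip when not pressed; it moves with the tip. z is the probe's axis, up
- plunger (a joint): how far the sprung tip is pushed into the stem: 0 is fully out, 0.012 m fully in. Spring 300 N/m with 1.2 N at the start: about 3 N half way in, 4.8 N at the end stop
- stand: grey block 70 mm square on a 110 x 90 mm foot, fixed to the bench, 72 mm high, with a 20 mm hole down its middle that holds the probe; origin: centre of its underside, z up
- bottle_amber_c (a point): bystander: a closed amber glass bottle with a white cap, 62 mm across, about 135 mm tall, standing loose on the bench; this point is its centre, 68 mm up
- bottle_dark_c (a point): bystander: a closed black bottle with a white cap, 60 mm across, about 125 mm tall, standing loose on the bench; this point is its centre, 62 mm up
- jar_red_c (a point): bystander: a closed red jar with a wooden lid, 64 mm across, about 85 mm tall, standing loose on the bench; this point is its centre, 42 mm up
There are look-alikes about, which are no part of the job. Of the things that look like the part that bears tray_grip, the middle-sized one is meant.

How it is judged (in metres and radians):
On the way, in this order (a step that is already met when the one before it is completed fails the run):
1. all five slugs lie in the bath, tipped from the lifted tray (horizontal distance between each of slug1_c, slug2_c, slug3_c, slug4_c, slug5_c and bath_mouth below 0.094 m and z of each of slug1_c, slug2_c, slug3_c, slug4_c, slug5_c in the frame of bath_mouth below -0.008 m and height (world z) of tray_grip above 0.15 m), for 0.2 s.
2. the empty tray stands upright on the bench, let go (angle between tray_grip's own z axis and vertical below 0.08 rad and height (world z) of tray_grip below 0.09 m and contact force between the fingers and tray below 0.05 N), for 0.2 s.
At the end, for the whole second after the job is handed in: All five slugs in the bath below its rim; the tray upright (4.5 deg) on the bench, untouched; the gripper holds the probe still, upright within 8 deg, its tip within 8.5 mm of the red spot's centre, pressing the bath with 1 to 8 N, the sprung tip pushed in 2 to 10.5 of its 12 mm (all of step 2 and horizontal distance between each of slug1_c, slug2_c, slug3_c, slug4_c, slug5_c and bath_mouth below 0.094 m and z of each of slug1_c, slug2_c, slug3_c, slug4_c, slug5_c in the frame of bath_mouth below -0.008 m and distance between probe_tip and spot below 0.0085 m and angle between probe_grip's own z axis and vertical below 0.14 rad and value of joint plunger between 0.002 and 0.0105 m and contact force between probe and bath between 1 and 8 N and contact force between the fingers and probe above 1 N and linear speed of probe below 0.02 m/s); the arm keeps its last pose, push and grip.
It fails at once if the bottle amber is pushed away or knocked over (distance of bottle_amber_c from where it was at the start of the episode above 0.03 m or angle between bottle_amber_c's own z axis and vertical above 0.5 rad).
It fails at once if the bottle dark is pushed away or knocked over (distance of bottle_dark_c from where it was at the start of the episode above 0.03 m or angle between bottle_dark_c's own z axis and vertical above 0.5 rad).
It fails at once if the jar red is pushed away or knocked over (distance of jar_red_c from where it was at the start of the episode above 0.03 m or angle between jar_red_c's own z axis and vertical above 0.5 rad).
It fails at once if the probe is pressed hard on the bath (over 15 N) (contact force between probe and bath above 15 N).
It also fails if it takes over 72 s, if anything falls off the work surface, if the arm or the gripper's body presses on something with over 40 N, if the wrist force passes 120 N, or if a joint passes its speed limit or range.

## Robot

A 6-joint arm with a two-finger parallel gripper is mounted at the origin on the work surface. World frame = base frame: x ahead of the robot, y to its left, z up, the work surface at z = 0. Lengths are in mm, angles in degrees, forces in N, time in s.
With the tool pointing down it reaches from about 325 to 925 mm from the base axis. Payload 3.1 kg.
Tool frame: the origin (TCP) lies at the very end of the fingers, on their centre line; the grasp point (between the pads) lies grasp_offset behind it (grasp_offset is the distance from the TCP to the grasp point, in mm); z points along the fingers, x is the direction in which the jaws open and shut, and the axes are right-handed (so a half turn about z gives the same grasp; the last joint's range is limited). The gripper opens to 85 mm and grips with 20 to 120 N. Pads are 22 mm wide; open, the fingers measure 114 mm over their backs; the gripper's body (76 mm by 85 mm) begins 54 mm behind the grasp point. The pads swing forward as they close: fully open they stand 13 mm farther back than shut.
Start: joints at [-81.658, 12.427, 92.441, -0, 75.132, -6.429], TCP at [159.367, -604.352, 231.3] pointing down, gripper open.
Joint ranges: [-157.48, 157.48], [-44.54, 120.13], [17.64, 146.25], [-64.5, 244.5], [7.68, 150.69], [-147.95, 147.95]. Speed limits (degrees/s): [159.86, 159.86, 180, 180, 180, 180].

## Interface

Orientations are given as [roll, pitch, yaw] about the fixed x, y, z axes, in that order (R = Rz(yaw) Ry(pitch) Rx(roll)).
In Python, from station import * gives the robot as it stands. Calls block until the motion is done:
- goto(position, orientation): joint-space move of the TCP to a pose.
- move_l(position, attitude=None, speed=150): straight line of the TCP; attitude=None keeps the orientation; speed is the mean speed in mm/s.
- move_j(angles): joint-space move.
- grip(opening, squeeze=None): finger opening in mm; squeeze is the grip in N (None keeps the last); returns when the fingers have stopped.
- wait(seconds).
- solve_ik(position, orientation): joint angles nearest the present ones, or None.
- get_obs(): the state.
- get_image(name): name is "scene" or "top" or "wrist"; returns the picture (480x640x3 uint8, red, green, blue); there is no depth.
- get_calibration(name): a dict with "fx", "fy", "cx", "cy" (pixels), "D" ([k1, k2, p1, p2, k3] as OpenCV has them; the pictures are not rectified), "R" (3x3) and "t" (3): a world point X has camera coordinates R X + t; the wrist camera has in their place "mount" (4x4, takes a point from camera to tool coordinates, whose origin is the TCP and whose axes are the tool frame's). Camera axes: x right, y down, z forward; pixel columns grow to the right and rows downward; lengths in mm; the calibration is good to about 2 mm. A picture is of the moment at which its call begins: read the wrist's pose just before it. get_calibration takes no time and is no camera call.
A pose or a line that the arm cannot do raises Unreachable and nothing moves.
- sign_off(): hands the job in, once; it reports no verdict.
Trained networks look in the newest picture that a camera, given by its name, has taken for a name from the list of things; names that differ only in an ending like _2 or _b are one class to them, and where a whole thing is asked for, a point or a joint stands for the part that bears it (a point fixed in the world has none). Each returns a list of dicts, best first, with "score" (0 to 1); they miss things now and then, are a little off and sometimes report something else, mostly with a low value. They report only what shows in the picture. A call takes as long as a camera call. They do not tell look-alikes from the thing itself.
- spot_in(name, camera): "extent" ([centre column, centre row, width, height] in pixels, round what is visible of it).
- regions_of(name, camera): "region" (480x640 bool, what is visible of it) and "extent" ([centre column, centre row, width, height] in pixels, round what is visible of it).
The state is a dict: "t": time; "joint_pos": joint angles; "qvel": joint speeds; "effort": joint torques, N m; "tcp_pos": TCP position; "ee_rot": TCP orientation; "wrist_force": force on the tool from outside, world axes, zero at the start; "moment": the same for the moment, N m; "grip_width": finger opening in mm.
Only numpy, scipy, OpenCV 4.12 (cv2) and the standard library are available. Lean on these libraries where they do the work, as an engineer would, in place of code of your own. Each camera call takes 0.05 s, during which the arm holds its last target.

## Working session

There is one attempt and no reset: what is moved stays moved. The work goes in short steps, each a Python script; the robot and the scene stay as the last script left them, time stands still between calls to the robot, and variables do not carry over. Pictures are saved under pics/ and viewed, and the job is handed in when it is done.

```bash
ls; mkdir -p pics; python3 - <<'E'
from station import *
import cv2
for n in ["scene","top","wrist"]:
    o=get_obs(); im=get_image(n); cv2.imwrite(f"pics/a_{n}.png",im[:,:,::-1])
    c=get_calibration(n); print(n,{k:(v if not hasattr(v,'tolist') else v.tolist()) for k,v in c.items()})
print(get_obs())
E
```

```text
pics
scene {'fx': 473.57573636306444, 'fy': 473.57573636306444, 'cx': 312.38735152266867, 'cy': 239.88662318498177, 'D': [-0.0943239128931619, 0.0, 0.0, 0.0, 0.0], 'R': [[0.397560433165614, 0.9174221048381622, -0.01680427134646573], [0.6189968972844644, -0.28166826301126674, -0.7331478914683054], [-0.6773393116698423, 0.2810688014820076, -0.6798615930467701]], 't': [-194.55175201865092, -269.2566180120751, 1550.272487414866]}
top {'fx': 574.8890195644202, 'fy': 574.8890195644202, 'cx': 323.2328024891314, 'cy': 247.96245503183434, 'D': [-0.09710933904293581, 0.0, 0.0, 0.0, 0.0], 'R': [[0.027191312710852206, -0.9995552442457997, 0.01224525270382298], [-0.9952891389660743, -0.028211583556592475, -0.09275578908833872], [0.09305999338723178, -0.009665415353167062, -0.9956135883849817]], 't': [-56.04990959363246, 558.2498883185928, 1531.4770935140043]}
wrist {'fx': 410.6427963736027, 'fy': 410.6427963736027, 'cx': 321.37934197233227, 'cy': 245.18002791619963, 'D': [-0.038073950013269256, 0.0, 0.0, 0.0, 0.0], 'mount': [[0.9999998326955751, -0.0004891261713805937, 0.00030881128194788814, -0.
[... 177 characters left out ...]
.3220767895673], [0.0, 0.0, 0.0, 1.0]]}
{'t': 0.15, 'joint_pos': array([-8.16572848e+01,  1.24685589e+01,  9.25074029e+01,  3.91806210e-05,
        7.51318514e+01, -6.42808935e+00]), 'qvel': array([ 0.01202573, -0.26210141, -0.23275089,  0.01996472,  0.00567516,
       -0.01146983]), 'effort': array([-5.68525229e-04, -3.97448480e+01, -3.04414487e+01, -1.89898933e-04,
        5.88008581e-03, -1.49431810e-05]), 'tcp_pos': array([ 159.28237323, -603.72383092,  230.24912056]), 'ee_rot': array([-1.79987892e+02,  1.07131115e-01, -7.52291942e+01]), 'wrist_force': array([ 0.10145564, -0.65140852,  0.83900602]), 'moment': array([-0.05785741,  0.05625002, -0.02732367]), 'grip_width': 85.4495683786407}
```

View pics/a_scene.png

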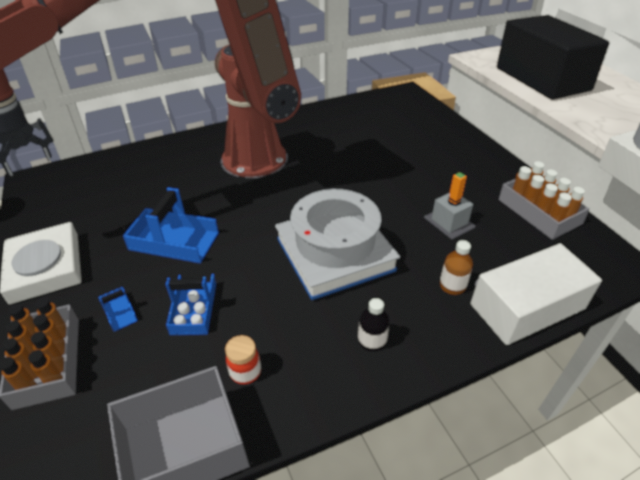

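View pics/a_top.png

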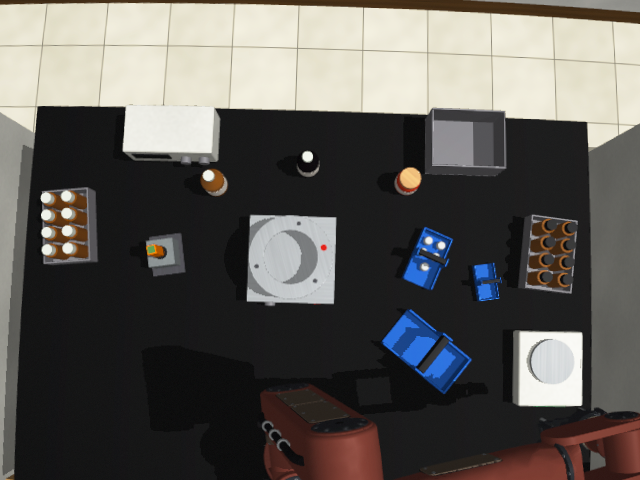

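View pics/a_wrist.png

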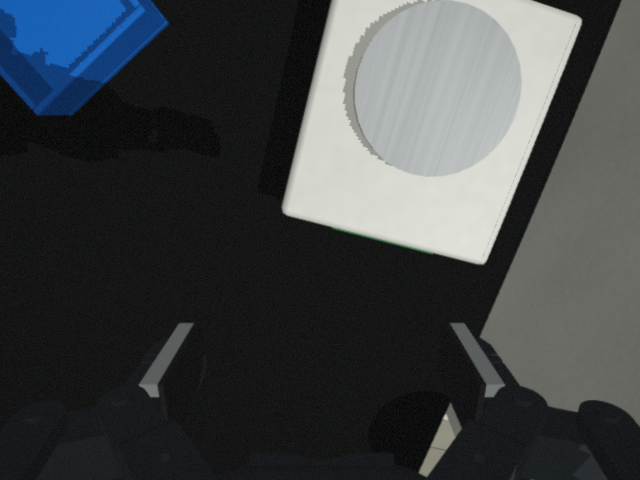

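Tray candidates in the top image are the big blue one (427,350), the medium one with slugs (428,258) and the small one (486,281). The medium one is meant, so I'll crop close on it and on the others.

```bash
cat > h.py <<'E'
import numpy as np, cv2
from station import *
def cam(n):
    c=get_calibration(n); K=np.array([[c['fx'],0,c['cx']],[0,c['fy'],c['cy']],[0,0,1.]]); D=np.array(c['D'],float)
    if n=='wrist': 
        from scipy.spatial.transform import Rotation as Ro
        o=get_obs(); T=np.eye(4); T[:3,:3]=Ro.from_euler('xyz',o['ee_rot'],degrees=True).as_matrix(); T[:3,3]=o['tcp_pos']
        W=T@np.array(c['mount']); R=W[:3,:3].T; t=-R@W[:3,3]
    else: R=np.array(c['R']);t=np.array(c['t'])
    return K,D,R,t
def ray(C,uv):
    K,D,R,t=C
    p=cv2.undistortPoints(np.array([[uv]],float),K,D)[0,0]
    return -R.T@t, R.T@np.array([p[0],p[1],1.])
def onz(C,uv,z):
    o,d=ray(C,uv); return o+d*(z-o[2])/d[2]
def proj(C,X):
    K,D,R,t=C
    return cv2.projectPoints(np.atleast_2d(np.array(X,float)),cv2.Rodrigues(R)[0],t,K,D)[0][:,0]
def save(im,name,crop=None,s=1):
    if crop: x0,y0,x1,y1=crop; im=im[y0:y1,x0:x1]
    im=cv2.resize(im,None,fx=s,fy=s,interpolation=cv2.INTER_CUBIC)
    cv2.imwrite('pics/'+name+'.png',im[:,:,::-1])
E
python3 - <<'E'
from h import *
t=cv2.imread('pics/a_top.png')[:,:,::-1]; s=cv2.imread('pics/a_scene.png')[:,:,::-1]
a=cv2.resize(t[215:305,380:500],(480,360),interpolation=2); b=cv2.resize(s[265:345,150:230],(360,360),interpolation=2)
c=cv2.resize(t[200:310,130:210],(260,360),interpolation=2)
save(np.hstack([a,b]),'crop1')
c=cv2.resize(t[205:310,130:240],(377,360),interpolation=2);d=cv2.resize(s[160:250,410:500],(360,360),interpolation=2)
save(np.hstack([c,d]),'crop2')
C=cam('top');S=cam('scene')
for n,uv,z in [('spot',(323.5,247.5),138),('spotS',None,0)]:
    if uv: print(n,onz(C,uv,z))
print(onz(S,(307,233),138), 'tray top bar', onz(C,(430,256),90))
E
```

```text
spot [550.33596442 -40.08546227 138.        ]
[555.41215092 -39.3521461  138.        ] tray top bar [ 540.4720901  -319.03361601   90.        ]
```

View pics/crop1.png

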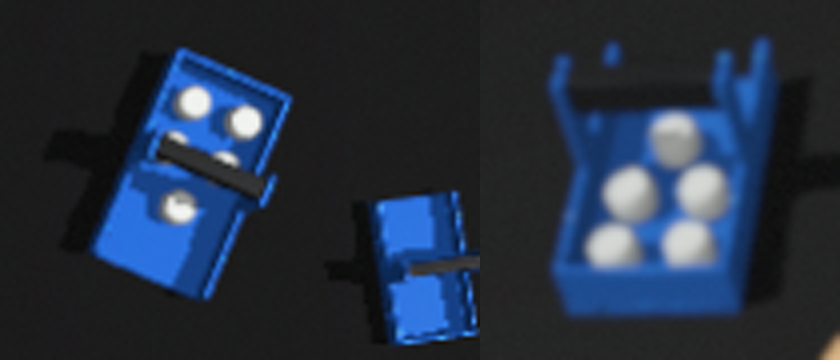

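View pics/crop2.png

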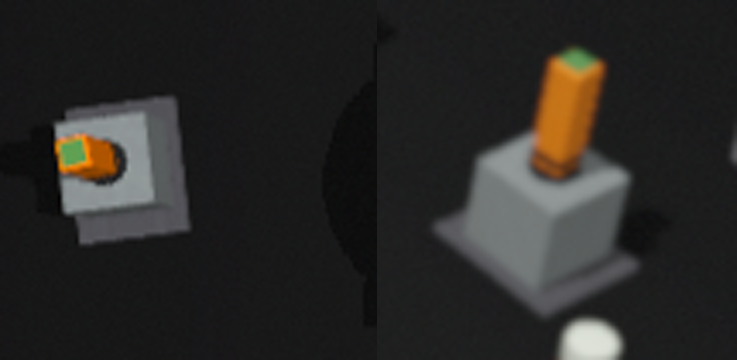

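```bash
python3 - <<'E'
from h import *
C=cam('top');S=cam('scene')
f=lambda x,y:(380+x/4,215+y/4)
print('back',onz(C,f(235,72),34),'front',onz(C,f(150,275),4))
b1=onz(C,f(165,140),94);b2=onz(C,f(268,193),94);print('bar',b1,b2,(b1+b2)/2)
g=lambda x,y:(130+x*110/377,205+y*105/360)
print('probe top',onz(C,g(72,153),77+43+37+0),)
h=lambda x,y:(410+x/4,160+y/4)
print('probe top S',onz(S,h(575,60) if 0 else (410+(575-377)/4,160+59/4),157))
print('stand corners',[onz(C,g(*p),72) for p in [(57,122),(148,113),(155,205),(65,213)]])
print('bath bolts',[onz(C,p,138) for p in [(323.5,247.5),(298.5,223.5),(256.5,266)]])
# opening fit
im=get_image('top'); 
for n in ['bottle_amber_c','bottle_dark_c','jar_red_c','tray_grip','probe_grip','spot','stand']:
    for r in spot_in(n,'top')[:3]: print(n,r, onz(C,r['extent'][:2],60))
print(get_obs()['t'], get_obs().keys())
import station; print([k for k in dir(station) if not k.startswith('_')]); print(getattr(station,'grasp_offset',None))
E
```

```text
back [ 608.64118819 -353.50216304   34.        ] front [ 470.33116002 -302.25090922    4.        ]
bar [ 555.16718982 -295.11072461   94.        ] [ 522.42991497 -363.12507545   94.        ] [ 538.79855239 -329.11790003   94.        ]
probe top [531.04228097 389.94322781 157.        ]
probe top S [531.65571856 393.39051028 157.        ]
stand corners [array([561.68407152, 427.89271104,  72.        ]), array([570.62897678, 357.15290941,  72.        ]), array([499.81641892, 348.08859335,  72.        ]), array([491.58780841, 417.76404716,  72.        ])]
bath bolts [array([550.33596442, -40.08546227, 138.        ]), array([609.37018886,  24.6481576 , 138.        ]), array([499.00689694, 126.5732238 , 138.        ])]
bottle_dark_c {'extent': [308.5, 161.3, 19.4, 28.6], 'score': 0.82} [789.70153799   5.84944096  60.        ]
bottle_dark_c {'extent': [425.1, 259.7, 48.9, 61.8], 'score': 0.71} [ 532.77443517 -311.91325449   60.        ]
jar_red_c {'extent': [409.5, 182.8, 24.8, 25.8], 'score': 0.96} [ 739.23556927 -267.69600674   60.        ]
tray_grip {'extent': [428.6, 259.0, 50.9, 61.6],
[... 281 characters left out ...]
rip {'extent': [427.4, 259.5, 45.3, 60.2], 'score': 0.46} [ 533.47674843 -318.07595907   60.        ]
spot {'extent': [291.1, 256.4, 87.1, 87.5], 'score': 0.88} [531.61469125  44.19000578  60.        ]
stand {'extent': [166.6, 255.1, 41.2, 40.4], 'score': 0.94} [525.59281634 375.51981028  60.        ]
stand {'extent': [290.6, 255.6, 85.6, 81.0], 'score': 0.31} [533.6997209  45.5811761  60.       ]
0.55 dict_keys(['t', 'joint_pos', 'qvel', 'effort', 'tcp_pos', 'ee_rot', 'wrist_force', 'moment', 'grip_width'])
['Unreachable', 'get_calibration', 'get_image', 'get_obs', 'goto', 'grasp_offset', 'grip', 'move_j', 'move_l', 'regions_of', 'sign_off', 'solve_ik', 'spot_in', 'wait']
18.700000000000003
```

```bash
python3 - <<'E'
from h import *
goto([537,-329,235],[180,0,-23])
C=cam('wrist'); im=get_image('wrist'); save(im,'w1'); np.save('w1.npy',np.array(0)); import pickle; pickle.dump((C,im),open('w1.pkl','wb'))
o=get_obs();print(o['t'],o['tcp_pos'],o['ee_rot'])
# circle
P=np.array([[550.3,-40.1],[609.4,24.6],[499.,126.6]])
A=np.c_[2*P,np.ones(3)];s=np.linalg.solve(A,(P**2).sum(1));print('c',s[:2],np.sqrt(s[2]+s[:2]@s[:2]))
E
```

```text
2.3083 [ 536.29344336 -330.1438144   234.98568504] [ 1.79976832e+02  6.11145979e-03 -2.31074839e+01]
c [524.17689939  43.10440875] 87.20888728220606
```

View pics/w1.png

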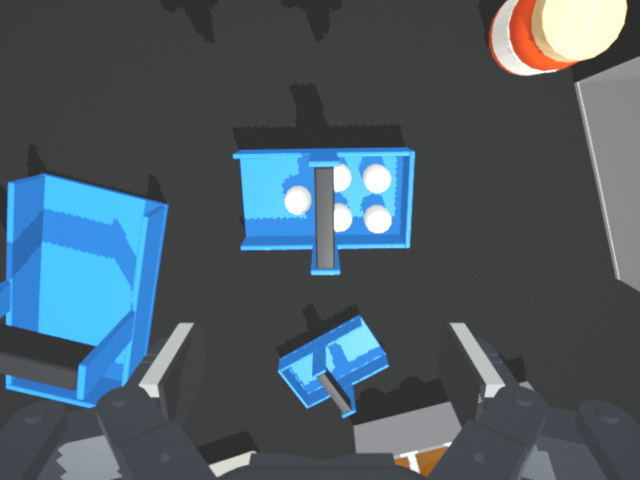

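The wrist picture shows the medium tray centred at (325,200), its open end left (242,200), the bar from (325,167) to (326,269), and five slugs. The big tray is at (90,290) and the small one at (333,362).

```bash
python3 - <<'E'
from h import *
import pickle
C,im=pickle.load(open('w1.pkl','rb'))
save(im,'w1c',(225,140,425,280),4)
for n,p,z in [('barA',(325,167),94),('barB',(326,269),94),('BL',(414,151),38),('BR',(411,247),38),('FL',(236,155),38),('FR',(242,248),38)]:
    print(n,onz(C,p,z).round(1))
E
```

```text
barA [ 557.  -290.9   94. ]
barB [ 528.4 -360.3   94. ]
BL [ 626.1 -314.4   38. ]
BR [ 596.6 -391.2   38. ]
FL [ 491.7 -260.5   38. ]
FR [ 460.4 -334.1   38. ]
```

View pics/w1c.png

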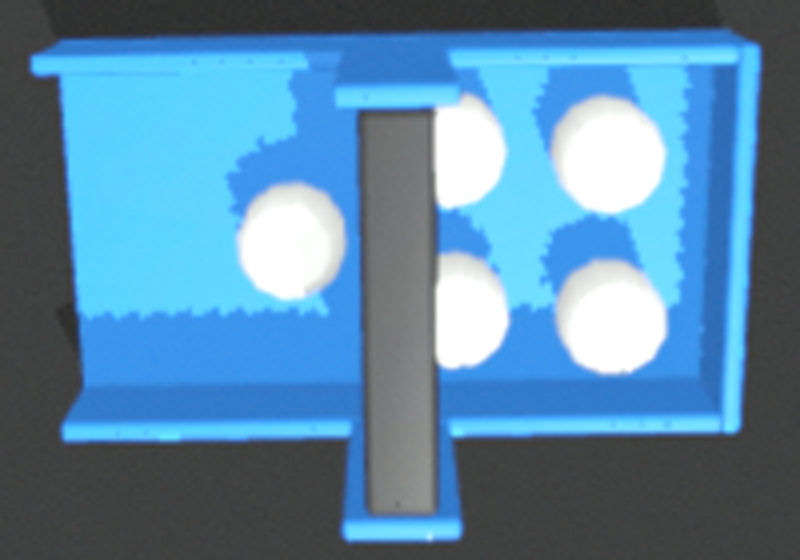

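```bash
cat >> h.py <<'E'
from scipy.spatial.transform import Rotation as Ro
BATH=np.array([524.2,43.1,138.])
def pour(psi,th,back,h):
    R=Ro.from_euler('ZY',[psi,th],degrees=True)
    d=np.array([np.cos(np.radians(psi)),np.sin(np.radians(psi)),0])
    lip=BATH-d*back+np.array([0,0,h])
    bar=lip-R.apply([75,0,-78]); tcp=bar+R.apply([0,0,-grasp_offset])
    return tcp,(R*Ro.from_euler('y',180,degrees=True)).as_euler('xyz',degrees=True)
E
python3 - <<'E'
from h import *
for psi in [90,100,110,120,135,150,180,-150]:
  for th in [0,30,60,70]:
    p,e=pour(psi,th,40,30); q=solve_ik(p,e); print(psi,th,p.round(),None if q is None else np.round(q,0))
E
```

```text
90 0 [524. -72. 227.] [-15.   1. 106.   0.  74.  75.]
90 30 [524. -32. 257.] [  5.   3. 105. -31.  77. 104.]
90 60 [524.  17. 263.] [ 21.  16. 102. -54.  93. 125.]
90 70 [524.  33. 259.] [ 25.  22. 100. -60.  99. 129.]
100 0 [544. -70. 227.] [-15.   3. 103.   0.  74.  65.]
100 30 [537. -31. 257.] [  5.   1. 107. -32.  72.  95.]
100 60 [529.  17. 263.] [ 23.  12. 107. -58.  86. 121.]
100 70 [526.  33. 259.] [ 26.  18. 106. -64.  92. 127.]
110 0 [564. -65. 227.] [-14.   6. 101.   0.  74.  56.]
110 30 [550. -28. 257.] [  5.  -1. 109. -32.  67.  86.]
110 60 [533.  19. 263.] [ 23.   7. 112. -62.  78. 118.]
110 70 [528.  34. 259.] None
120 0 [582. -56. 227.] [-12.   8.  98.   0.  74.  48.]
120 30 [562. -22. 257.] [  5.  -2. 110. -31.  62.  77.]
120 60 [537.  20. 263.] None
120 70 [529.  35. 259.] None
135 0 [606. -38. 227.] [-10.  10.  95.   0.  74.  35.]
135 30 [577. -10. 257.] [  3.  -5. 112. -27.  55.  61.]
135 60 [543.  25. 263.] None
135 70 [531.  36. 259.] None
150 0 [624. -14. 227.] [-8. 12. 93.  0. 75. 22.]
150 30 [589.   5. 257.] [  1.  -7. 114. -20.  48.  42.]
150 60 [547.  30. 263.] None
150 70 [533.  38. 259.] None
180 0 [639.  43. 227.] [-2. 14. 90.  0. 75. -2.]
180 30 [600.  43. 257.] [ -3.  -9. 116.   3.  43.  -5.]
180 60 [550.  43. 263.] None
180 70 [534.  43. 259.] None
-150 0 [624. 101. 227.] [  3.  13.  92.  -0.  75. -27.]
-150 30 [589.  81. 257.] [ -8.  -8. 115.  24.  51. -50.]
-150 60 [547.  56. 263.] [ -26.  -19.  136.   73.   49. -101.]
-150 70 [533.  48. 259.] [ -32.  -17.  141.   88.   56. -119.]
```

```bash
python3 - <<'E'
from h import *
goto([543,-325.4,150],[180,0,-22.4])
move_l([543,-325.4,63.3],speed=120)
o=get_obs();print(o['tcp_pos'],o['wrist_force'])
grip(5,60)
o=get_obs();print(o['tcp_pos'],o['wrist_force'],o['grip_width'])
move_l([543,-325.4,160],speed=120)
o=get_obs();print(o['t'],o['tcp_pos'],o['wrist_force'],o['moment'],o['grip_width'])
p,e=pour(90,0,40,45); print(p,e)
move_l([524,-230,p[2]],[180,0,-56],speed=150)
o=get_obs();print(o['t'],o['tcp_pos'],o['ee_rot'])
save(get_image('wrist'),'w2');save(get_image('scene'),'s2',(100,100,420,340),2)
E
```

```text
[ 543.83088006 -326.01527539   64.40820801] [ 0.26535031 -0.43033727  0.03372094]
[ 543.1757694  -325.55867276   63.60176979] [-0.46270669  0.37841892  1.37076273] 13.143356968105483
5.225 [ 542.21541546 -324.81381725  158.73955028] [-1.39768464  0.13456134 -2.53189015] [ 0.00648433  0.03499872 -0.01602861] 12.984146807071264
[524.2 -71.9 242.3] [-180.    0.  -90.]
6.225 [ 523.58018709 -230.05495782  241.28654315] [ 1.79951013e+02  6.69663404e-02 -5.59721269e+01]
```

View pics/w2.png

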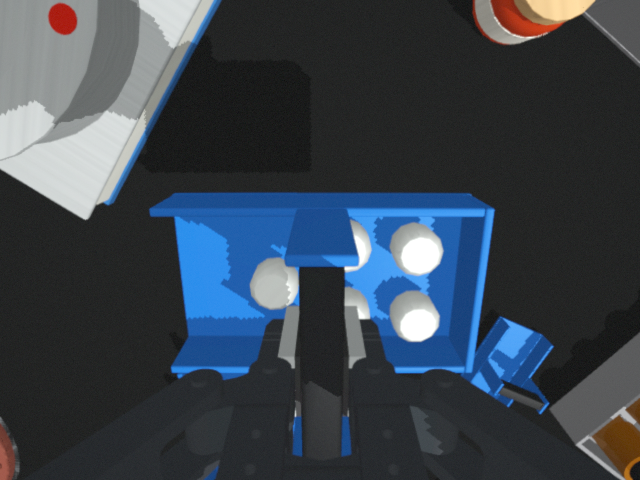

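View pics/s2.png

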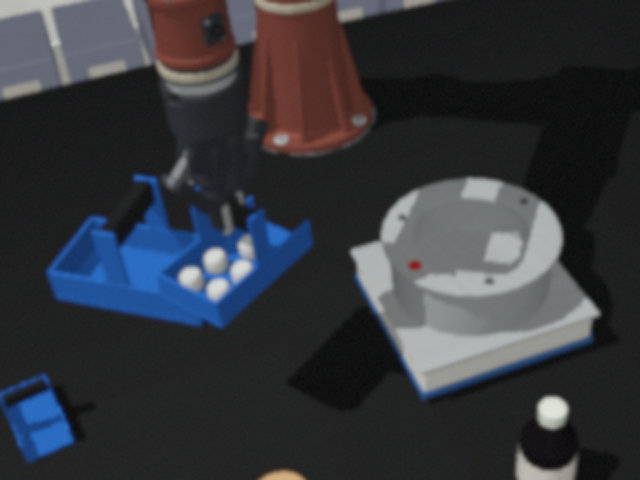

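```bash
python3 - <<'E'
from h import *
p,e=pour(90,0,35,40); move_l(p,e,speed=130)
p,e=pour(90,20,35,35); move_l(p,e,speed=35)
for th in [28,36,44]:
    p,e=pour(90,th,35,30); move_l(p,e,speed=15)
    o=get_obs();print(th,o['t'],o['tcp_pos'],p)
save(get_image('wrist'),'w3');save(get_image('scene'),'s3',(200,100,440,320),2.5)
E
```

```text
28 9.6833 [524.26579615 -30.3818394  255.66789652] [524.2        -30.28140579 255.56915947]
36 10.725 [524.43195303 -17.84400729 260.47075835] [524.2        -17.72060912 260.05860169]
44 11.7667 [524.27640315  -4.74797751 262.91242489] [524.2         -4.65724366 262.75622794]
```

View pics/w3.png

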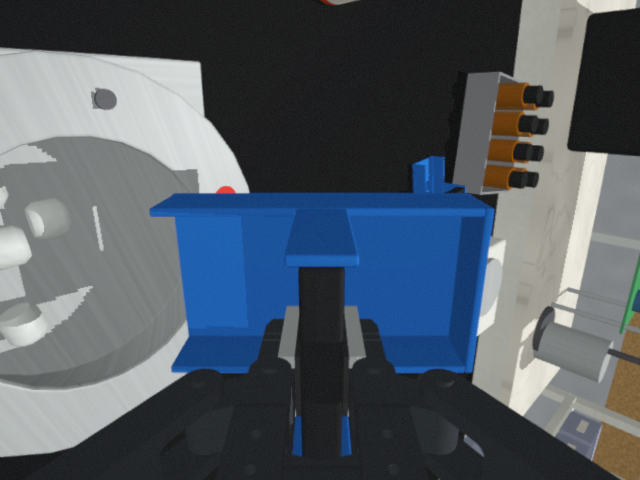

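View pics/s3.png

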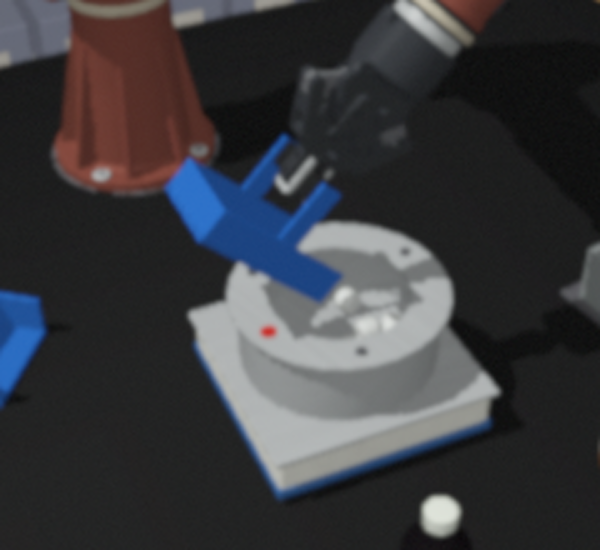

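```bash
python3 - <<'E'
from h import *
p,e=pour(90,56,35,30); move_l(p,e,speed=25); wait(0.4)
p,e=pour(90,25,35,40); move_l(p,e,speed=50)
p,e=pour(90,0,35,50); move_l(p,e,speed=70)
move_l([524,-200,p[2]],[180,0,-56],speed=170)
o=get_obs();print(o['t'])
save(get_image('wrist'),'w4');save(get_image('top'),'t4',(200,150,520,390),2)
E
```

```text
15.9667
```

View pics/w4.png

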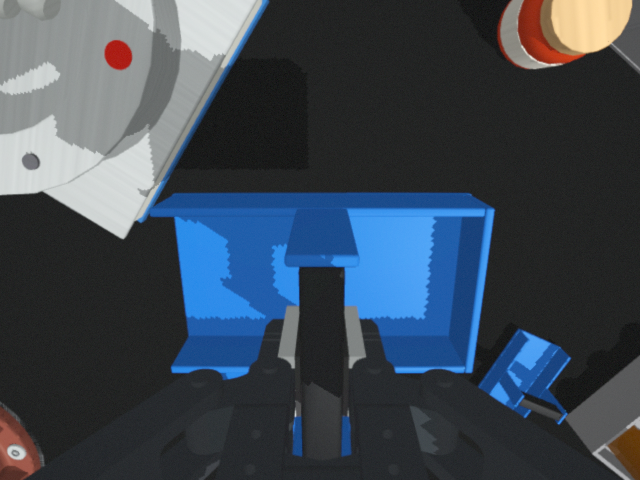

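View pics/t4.png

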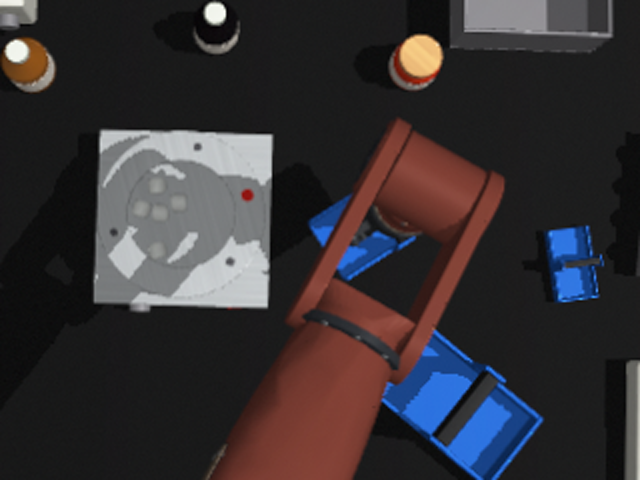

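All five slugs show in the bath at top-crop (140..180,185..250), and the tray is empty. Next I place the tray back where it stood.

```bash
python3 - <<'E'
from h import *
move_l([543,-325,150],[180,0,-22.4],speed=170)
move_l([543,-325.2,72],speed=120); move_l([543,-325.2,63.6],speed=25)
o=get_obs();print(o['tcp_pos'],o['wrist_force'])
grip(85); wait(0.2)
move_l([543,-325.2,180],speed=130)
save(get_image('wrist'),'w5')
C=None
goto([530,-25,270],[180,0,-90])
import pickle
C=cam('wrist'); im=get_image('wrist'); pickle.dump((C,im),open('w6.pkl','wb')); save(im,'w6'); print(get_obs()['t'],get_obs()['tcp_pos'])
E
```

```text
[ 543.00307026 -325.21850895   63.61559672] [-1.16192334 -0.04063193 -1.53963062]
21.9417 [529.93118485 -25.54622666 269.4921111 ]
```

View pics/w5.png

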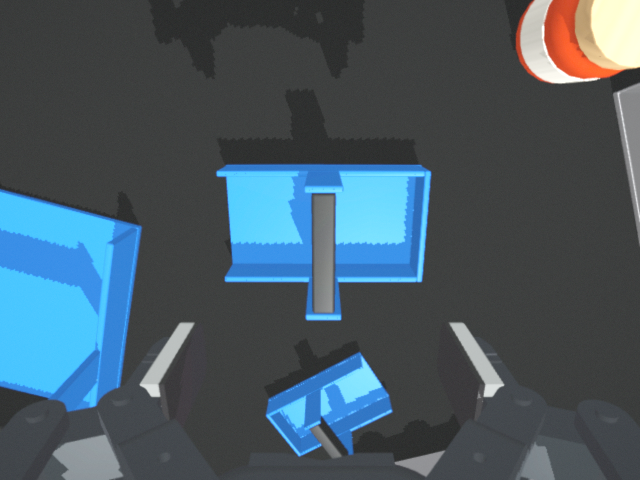

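View pics/w6.png

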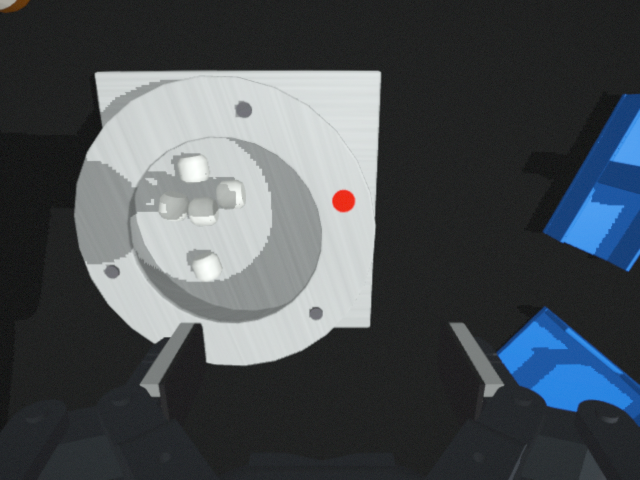

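```bash
python3 - <<'E'
from h import *
import pickle
C,im=pickle.load(open('w6.pkl','rb'))
m=((im[:,:,0]>180)&(im[:,:,1]<80)&(im[:,:,2]<80)); v,u=np.nonzero(m); print('spot',len(u),u.mean(),v.mean(),onz(C,(u.mean(),v.mean()),138))
print('bolts',[onz(C,p,138).round(1) for p in [(244,109.5),(112.5,271.5),(316,313)]])
goto([531,391,300],[180,0,8])
C=cam('wrist'); im=get_image('wrist'); pickle.dump((C,im),open('w7.pkl','wb')); save(im,'w7'); print(get_obs()['t'],get_obs()['joint_pos'],[C[2].T@-C[3]])
save(im,'w7c',(220,100,420,250),4)
E
```

```text
spot 354 343.05649717514126 200.58474576271186 [553.19439128 -39.80208531 138.        ]
bolts [array([612.3,  24.1, 138. ]), array([501.3, 126.4, 138. ]), array([468.1, -21.1, 138. ])]
23.5333 [ 3.01597040e+01  1.40026278e+01  8.32157084e+01 -2.90716927e-02
  8.27975263e+01  2.22857369e+01] [array([521.85185429, 470.5789885 , 442.08357406])]
```

View pics/w7.png

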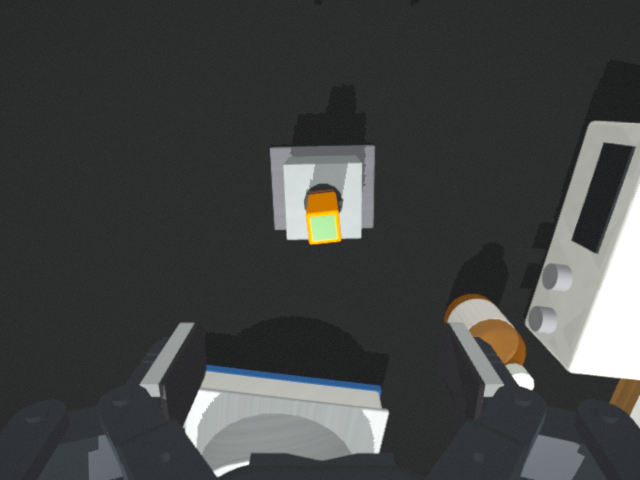

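View pics/w7c.png

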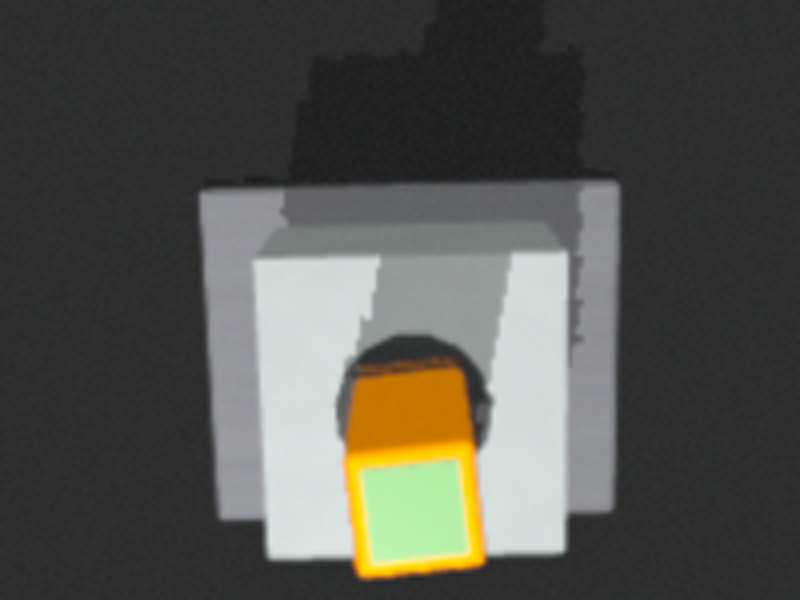

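```bash
python3 - <<'E'
from h import *
import pickle
C,im=pickle.load(open('w7.pkl','rb'))
P=np.array([onz(C,(220+x/4,100+y/4),157) for x,y in [(345,456),(470,442),(485,562),(357,577)]])
print(P.round(1),P.mean(0))
for i in range(4):
    d=P[(i+1)%4]-P[i]; print(np.linalg.norm(d),np.degrees(np.arctan2(d[1],d[0])))
Q=np.array([onz(C,(220+x/4,100+y/4),72) for x,y in [(253,259),(568,250),(565,553),(268,558)]]); print(Q.round(1),Q.mean(0))
E
```

```text
[[520.9 398.3 157. ]
 [542.6 403.8 157. ]
 [548.6 382.  157. ]
 [525.9 376.  157. ]] [534.4996123  390.03339441 157.        ]
22.42479716806624 14.446511263195836
22.62856956208568 -74.47808153735343
23.532789864770173 -165.08656614609006
22.826564059745813 102.7331187361868
[[494.5 418.8  72. ]
 [563.9 430.4  72. ]
 [575.  360.4  72. ]
 [505.7 349.6  72. ]] [534.76496223 389.80445116  72.        ]
```

```bash
python3 - <<'E'
from h import *
goto([534.6,389.9,190],[180,0,14.4])
move_l([534.6,389.9,101.3],speed=110)
wait(0.2)
o=get_obs();print(o['tcp_pos'],o['wrist_force']); save(get_image('wrist'),'w8')
grip(10,50)
o=get_obs();print(o['tcp_pos'],o['wrist_force'],o['moment'],o['grip_width'])
move_l([534.6,389.9,125],speed=40)
o=get_obs();print(o['wrist_force'],o['moment'])
move_l([534.6,389.9,230],speed=110)
wait(0.3)
o=get_obs();print(o['t'],o['tcp_pos'],o['ee_rot'],o['wrist_force'],o['moment'],o['grip_width'])
save(get_image('wrist'),'w9'); save(get_image('scene'),'s9',(380,80,540,280),3);
E
```

```text
[535.30716402 390.32208165 102.50479168] [0.7989404  0.37398371 0.25593387]
[534.46399054 389.87470836 101.2634379 ] [-0.90817965 -0.31191641 -0.37503956] [-0.03701639  0.08427025  0.04314777] 23.66303414925595
[-0.73093076 -0.4723857  -1.04342633] [ 0.01147522 -0.02030797  0.03325526]
27.9917 [534.34283944 389.73950861 229.25022137] [1.79980292e+02 6.59546126e-02 1.44005015e+01] [-0.39043691  0.17703695 -1.44274881] [-0.0194804  -0.00583302  0.01022239] 23.667603695438892
```

View pics/w9.png

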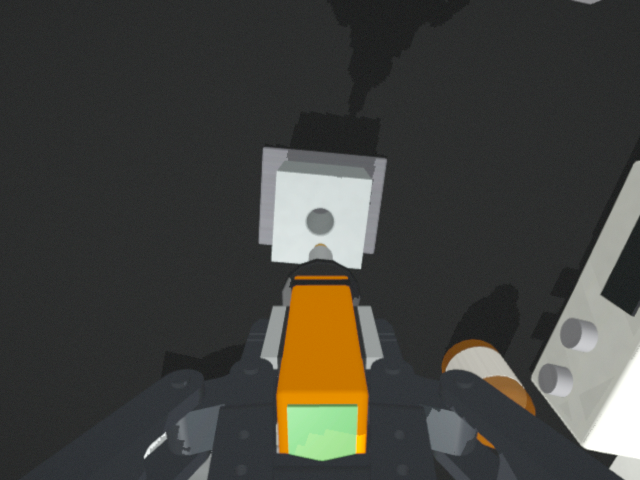

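View pics/s9.png

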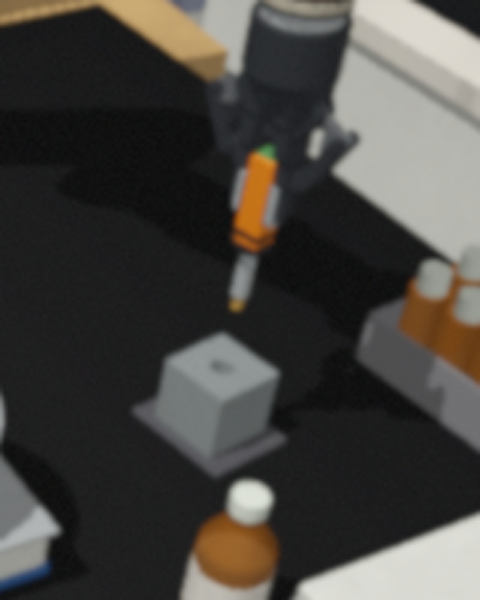

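```bash
python3 - <<'E'
from h import *
o=get_obs(); R=Ro.from_euler('xyz',o['ee_rot'],degrees=True)
tip=o['tcp_pos']+R.apply([0,0,114-grasp_offset]); top=o['tcp_pos']+R.apply([0,0,-37-grasp_offset])
col=o['tcp_pos']+R.apply([0,0,43-grasp_offset])
W=cam('wrist');S=cam('scene');T=cam('top')
for n,C in (('w',W),('s',S),('t',T)): print(n,proj(C,[tip,col,top]).round(1).tolist())
print('dpx/mm y', proj(W,[tip+R.apply([0,1,0])])-proj(W,[tip]))
w=get_image('wrist'); a=cv2.resize(w[225:305,280:360],(480,480),interpolation=2)
s=get_image('scene'); b=cv2.resize(s[120:190,440:490],(300,420),interpolation=2); b=np.vstack([b,np.zeros((60,300,3),np.uint8)])
save(np.hstack([a,b]),'c10')
t=get_image('top'); print(); save(t,'t10',(120,200,240,290),4)
E
```

```text
w [[319.1, 248.3], [318.2, 299.5], [315.9, 432.4]]
s [[457.4, 182.9], [462.6, 159.6], [469.0, 131.2]]
t [[153.7, 249.1], [145.4, 246.4], [135.1, 243.0]]
dpx/mm y [[0.00351229 1.5464709 ]]
```

View pics/c10.png

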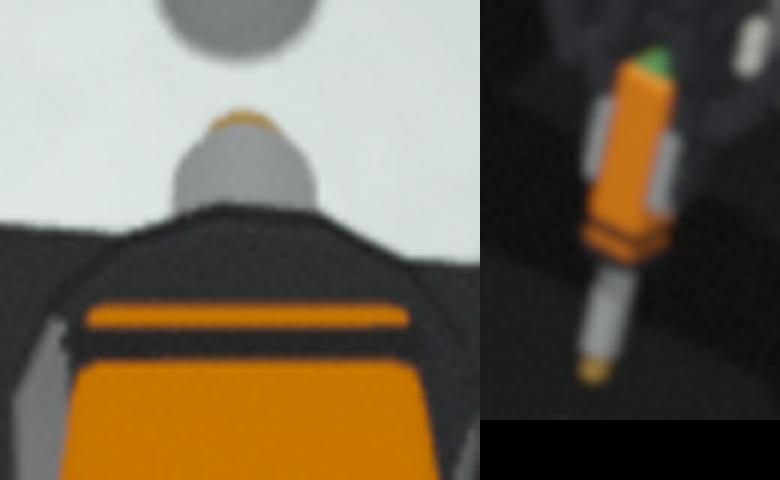

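The probe is held upright: its tip at wrist (320,244) matches the prediction for a straight grasp within about 1 mm. Now to the spot.

```bash
python3 - <<'E'
from h import *
move_l([534.6,389.9,285],speed=130)
goto([552.6,-39.8,285],[180,0,0])
move_l([552.6,-39.8,246],speed=80); wait(0.3)
o=get_obs(); print(o['t'],o['tcp_pos'],o['ee_rot'],o['wrist_force'])
R=Ro.from_euler('xyz',o['ee_rot'],degrees=True)
tip=o['tcp_pos']+R.apply([0,0,114-grasp_offset])
for n in ['wrist','scene','top']:
    C=cam(n); im=get_image(n); m=((im[:,:,0]>140)&(im[:,:,1]<70)&(im[:,:,2]<70)); v,u=np.nonzero(m)
    pt=proj(C,[tip])[0]; print(n,'tip',pt, 'n',len(u))
    if n=='wrist': m[:, :]&=True
    x,y=np.round(pt).astype(int); r=40 if n=='wrist' else 24
    save(im,'c11'+n,(x-r,y-r,x+r,y+r),400//(2*r))
    k=(abs(u-x)<r)&(abs(v-y)<r)
    if k.sum(): print(k.sum(),u[k].mean(),v[k].mean(),onz(C,(u[k].mean(),v[k].mean()),138))
E
cd pics; python3 -c "
import cv2,numpy as np
a=[cv2.resize(cv2.imread(f'c11{n}.png'),(266,266)) for n in ['wrist','scene','top']];cv2.imwrite('c11.png',np.hstack(a))"
```

```text
31.3333 [552.98300115 -39.92989478 246.70080176] [ 1.79985104e+02 -7.04864499e-02 -3.89725194e-03] [-0.54026482  0.46756431 -2.0876408 ]
wrist tip [319.11832777 248.87635292] n 353
179 319.0949720670391 237.45251396648044 [553.03673066 -36.81590876 138.        ]
scene tip [306.20398381 228.00453898] n 141
4 307.0 232.25 [553.07779305 -38.36367608 138.        ]
top tip [323.54599479 245.89143545] n 18
```

View pics/c11.png

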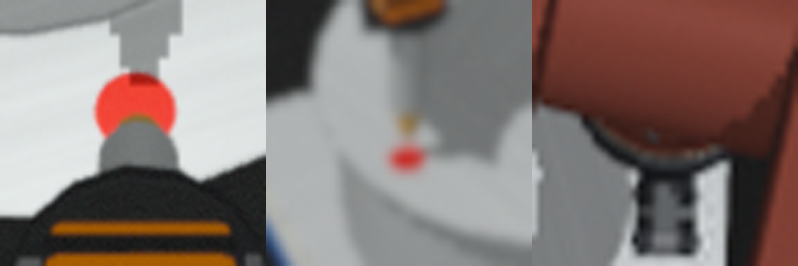

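```bash
python3 - <<'E'
from h import *
def F():
    a=[]
    for _ in range(8): a.append(get_obs()['wrist_force'][2]); wait(0.03)
    return np.mean(a)
f0=F(); o=get_obs(); print('f0',f0,o['tcp_pos'])
z=246; 
for z in [239,236]+list(np.arange(235,223,-1.)):
    move_l([552.6,-39.8,z],speed=15); wait(0.15)
    f=F()-f0; o=get_obs(); print(z,o['tcp_pos'].round(2),round(f,2),o['wrist_force'].round(2),round(o['t'],1))
    if f>2.7: break
E
```

```text
f0 -1.1283803768716123 [552.57608764 -39.78823465 245.96971626]
239 [552.64 -39.79 239.06] -0.18 [ 0.64 -0.13 -1.77] 32.8
236 [552.62 -39.79 236.04] -0.14 [ 0.11  0.11 -1.08] 33.5
235.0 [552.61 -39.8  235.02] -0.16 [ 0.26 -0.22 -2.  ] 34.2
234.0 [552.64 -39.81 234.04] -0.24 [ 0.33 -0.18 -1.71] 34.9
233.0 [552.63 -39.8  233.01] -0.04 [ 0.29 -0.44 -0.66] 35.5
232.0 [552.68 -39.84 232.08] 1.64 [ 0.23 -0.53  0.5 ] 36.2
231.0 [552.64 -39.81 231.03] 1.71 [-0.08 -0.52 -0.62] 36.9
230.0 [552.63 -39.82 230.02] 1.94 [-0.04 -0.14  0.71] 37.5
229.0 [552.65 -39.8  229.03] 2.66 [ 0.21 -0.76  1.55] 38.2
228.0 [552.64 -39.82 228.03] 2.59 [0.88 0.03 1.19] 38.9
227.0 [552.62 -39.83 227.03] 2.94 [0.27 0.01 1.63] 39.5
```

```bash
python3 - <<'E'
from h import *
wait(0.3)
w=get_image('wrist'); s=get_image('scene'); t=get_image('top')
a=cv2.resize(w[190:310,260:380],(480,480),interpolation=2); b=cv2.resize(s[200:250,282:332],(480,480),interpolation=2)
a=cv2.resize(np.hstack([a,b]),(800,400)); save(a,'c12'); save(s,'s12')
save(w,'w12')
o=get_obs();print(o['tcp_pos'],o['ee_rot'],o['wrist_force'],o['grip_width'],o['t'])
tip=o['tcp_pos']+[0,0,-89.3]; print(proj(cam('wrist'),[tip]),proj(cam('scene'),[tip]))
E
```

```text
[552.62493246 -39.78700282 226.99881371] [-1.79999377e+02 -2.57168188e-03  5.93141982e-04] [ 0.30821172 -0.38602694  1.79308834] 23.601766514635305 40.0
[[319.05729905 252.12799322]] [[306.34592683 232.40174385]]
```

View pics/c12.png

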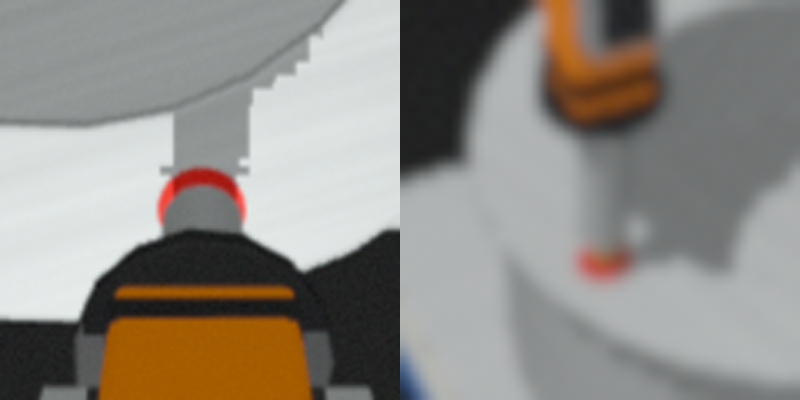

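View pics/s12.png

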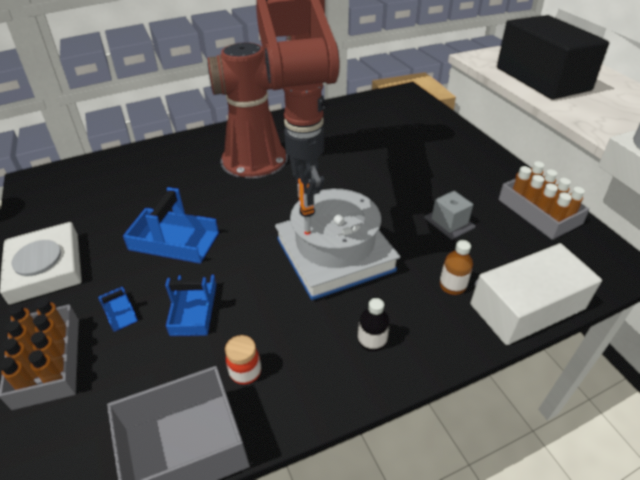

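```bash
python3 - <<'E'
from station import *
print(sign_off())
E
```

```text
the job is handed in; nothing more can be done
None
```

The job is handed in at about 40 s of the 72 s allowed; `sign_off()` reports no verdict, so what follows is from my own last checks.

- **Slugs:** I gripped the medium tray by its bar and tipped it over the bath to 56°. The top and wrist pictures then showed all five slugs in the bath and the tray empty.
- **Tray:** It stands upright on the bench at its starting place, let go.
- **Probe:** I took it from its stand and lowered it onto the red spot with the tool vertical.
    - **Press:** First contact came at a tool height of about 233 mm. I stopped at 227 mm, so the sprung tip is in about 6 mm, with a force rise of about 2.9 N.
    - **Aim:** The wrist picture puts the tip within about 1–2 mm of the spot's centre. The scene picture hinted at roughly 3 mm to one side, still inside the 8.5 mm limit.
- **Bystanders:** The bottles and the jar look unmoved in the final scene picture.

No check failed. The spot position differed by up to 5 mm between cameras, so I aimed at (552.6, -39.8), close to the wrist camera's reading.

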